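Pack the bench caddy

ROBOT

A 6-joint arm with a two-finger parallel gripper is mounted at the origin on the work surface; the furniture and walls round the work are solid. World frame = base frame: x ahead of the robot, y to its left, z up, the work surface at z = 0. Lengths are in mm, angles in rad, forces in N, time in s.
With the tool pointing down it reaches from about 350 to 975 mm from the base axis. Payload 7.1 kg.
Tool frame: the origin (TCP) lies midway between the tips of the shut fingers; the grasp point (between the pads) lies 19 mm behind it; z points along the fingers, y is the line along which they close (so a half turn about z gives the same grasp; the last joint's range is limited). The gripper opens to 88 mm and grips with 3 to 60 N. Pads are 20 mm wide; open, the fingers measure 115 mm over their backs; the gripper's body (75 mm by 178 mm) begins 61 mm behind the grasp point.
Start: joints at [-1.324, 0.423, 1.63, -0, 1.089, -0.019], TCP at [164.194, -603.03, 222.675] pointing down, gripper open.
Joint ranges: [-3, 3], [-0.9, 2.11], [0.09, 2.58], [-1.31, 4.45], [0.11, 2.69], [-2.54, 2.54]. Speed limits (rad/s): [2.39, 2.39, 3.01, 3.14, 3.14, 3.14].

INTERFACE

Orientations are given as a rotation vector (axis times angle).
In Python, from workcell import get_obs, get_image, camera_params, close_job gives the robot as it stands.
- The arm moves only by the shell command python3 -m creep 'ROWS' [OPENING]. ROWS is a JSON object of lists of equal length, an entry for each row: "delta_pos": the shift along the tool's x, y, z in m, a list of three; "twist": the turn, a rotation vector about the tool's x, y, z in degrees, a list of three. A call has 1 to 20 rows; each row shifts and turns the commanded pose from where the row before left it, along the tool's axes as they then stand; what a row does not reach is not made up. A row lasts 1/12 s, in which the tool goes at most 41.7 mm and 7.16 degrees, less where a joint would pass 70% of its speed; a pose out of reach is approached as far as the arm can. A call with a gripper value outside its range is refused whole. OPENING is the opening, from 0 (shut) to 1 (fully open), set as the call begins (- or left out, the last holds). The fingers move at their own pace and stop on an object; the grip force is fixed at half the most. Time passes only in rows, so rows that do not move let the fingers close. It gives the time, the measured TCP pose, the force, the opening and the grip force at its end, in the units of the state.
- get_obs(): the state, without advancing time (a new reading comes with each control period).
- get_image(name): name is "scene" or "top"; returns (picture, depth): 420x560x3 uint8, red, green, blue; 420x560 float32, mm along the optical axis (not along the pixel's ray), 0 where there is no reading.
- camera_params(name): a dict with "camera_matrix" (3x3 intrinsics, pixels), "k1" (the pictures are not rectified: a ray, as slopes to the right and down, at radius r is drawn at 1 + k1 r^2 times it, then the intrinsics apply), "extrinsics" (4x4, takes a point from camera to world coordinates). Camera axes: x right, y down, z forward; pixel columns grow to the right and rows downward; lengths in mm; the calibration is good to about 2 mm. A picture is of the moment at which its call begins. camera_params takes no time and is no camera call.
- close_job(): hands the job in; it is judged then, once.
The state is a dict: "t": time; "qpos": joint angles; "qvel": joint speeds; "joint_torque": joint torques, N m; "ee_pos": TCP position; "orientation": TCP orientation; "ft_force": force on the tool from outside, world axes, zero at the start; "moment": the same for the moment, N m; "width": finger opening in mm; "grasp_force": force on a finger pad.
Only numpy, scipy, OpenCV 4.12 (cv2) and the standard library are available. Lean on these libraries where they do the work, as an engineer would, in place of code of your own. Each camera call takes 0.05 s, during which the arm holds its last target. There are 200 camera calls.

TASK

Pack the sheet-metal caddy for the next job: first lay the filling knife flat in its long low bay, then stand the marker pen upright in its tall round cup (either end up), and last stand the squeeze bottle upright on the floor of its rectangular well, at the opposite end of the row from the cup. Leave the white paint pot, the tape roll and the paint brush lying on the bench where they are.

Things in the scene. Friction and masses are not known exactly. Their poses are not given: they have to be found in the camera images.
- caddy: open sheet-metal caddy fixed to the bench, 166 (x) x 228 (y) mm, walls 3 mm. Origin: centre of its underside, z up. Its -x half is one long low bay; its +x half a row of three cells: well at the -y end, empty middle cell, cell with the round cup at the +y end. Heights over the bench: bay's outer walls 32 mm, walls of the row 50 mm, cup 90 mm, floor 3 mm
- bay (a point): centre of the floor of the caddy's long low bay; inside 90 mm (x) x 222 mm (y); axes as the caddy's
- cup (a point): centre of the inner floor (7 mm above the bench) of the tall round cup; inside diameter 56 mm, wall 3 mm, rim 83 mm above this point; axes as the caddy's
- well (a point): centre of the floor of the rectangular well; inside 67 mm (x) x 71 mm (y), walls rise 47 mm above this point; axes as the caddy's
- filling_knife: filling knife (scraper) with a wooden handle and a flat steel blade, 193 mm long, lying flat. Origin: on the underside, mid-length; its y axis runs along it toward the handle's end, z up. Handle from y = -8 to +97 mm, 24 mm wide, 14 mm thick from z = 0; blade from y = -95 mm, up to 52 mm wide, at z = 6 to 8 mm. 80 g
- marker: capped marker pen, white and black, round, 17 mm thick and 135 mm long, lying down. Origin: mid-length, on its underside as it lies (8 mm below its axis); y axis along the pen, z up as it lies at the start. About 20 g
- squeeze_bottle: plastic squeeze bottle with a nozzle, standing; 142 mm high, round body 42 mm in diameter up to 102 mm, then the tapering nozzle. Origin: centre of its underside, z up. 130 g
- paint_pot: small white open paint pot, 54 mm across, 45 mm high; to be left alone. Origin: centre of its underside
- tape: roll of masking tape lying flat, 108 mm across, 24 mm high; to be left alone. Origin: centre of its underside
- paint_brush: thin artist's paint brush lying flat, 190 mm long, 9 mm thick, y axis along it; to be left alone. Origin: mid-length on its underside
Mind the look-alikes: they are no part of the job. Leave any black or orange look-alike of the squeeze_bottle alone.

How it is judged:
By the outcome, as a careful person would: the job done as asked, in the order asked, and still so for the second after the job is handed in, with the robot touching nothing.
It also fails if it takes over 72 s, if anything falls off the work surface, if the arm or the gripper's body presses on something with over 40 N, if the wrist force passes 120 N, or if a joint passes its speed limit or range.

## Working session

There is one attempt and no reset: what is moved stays moved. The work goes in short steps, Python scripts to look and compute and a shell command to move; the robot and the scene stay as the last step left them, time stands still between calls to the robot, and variables do not carry over. Pictures are saved under pics/ and viewed, at most 10 in all, crops included, and the job is handed in when it is done.

```bash
mkdir -p pics; ls; cat > h.py <<'E'
import numpy as np, cv2
from workcell import get_obs, get_image, camera_params, close_job
def snap(n):
    im,d=get_image(n); np.savez(f'{n}.npz',im=im,d=d); return im,d
def cloud(n,d):
    p=camera_params(n);K=np.array(p['camera_matrix'],float);k=p['k1'];E=np.array(p['extrinsics'],float)
    h,w=d.shape;u,v=np.meshgrid(np.arange(w),np.arange(h))
    pts=np.stack([u,v],-1).reshape(-1,1,2).astype(float)
    r=cv2.undistortPoints(pts,K,np.array([k,0,0,0,0.])).reshape(h,w,2)
    P=np.dstack([r*d[...,None],d])
    return P@E[:3,:3].T+E[:3,3]
E
python3 - <<'E'
from h import *
for n in('scene','top'):
    im,d=snap(n); cv2.imwrite(f'pics/{n}0.png',im[...,::-1]); p=camera_params(n); print(n,np.round(p['extrinsics'],3).tolist(),p['camera_matrix'],p['k1'])
o=get_obs();print({k:np.round(v,3).tolist() for k,v in o.items()})
E
```

```text
pics
scene [[-0.805, -0.415, 0.423, -115.334], [-0.593, 0.566, -0.573, 851.225], [-0.001, -0.712, -0.702, 1052.041], [0.0, 0.0, 0.0, 1.0]] [[516.37263909   0.         274.03982248]
 [  0.         516.37263909 210.23761631]
 [  0.           0.           1.        ]] 0.0220191283200227
top [[0.01, -0.995, 0.099, 364.484], [-1.0, -0.012, -0.018, 63.446], [0.019, -0.099, -0.995, 1366.639], [0.0, 0.0, 0.0, 1.0]] [[439.19181056   0.         284.21861889]
 [  0.         439.19181056 210.9068504 ]
 [  0.           0.           1.        ]] -0.07895742599628773
{'t': 0.1, 'qpos': [-1.324, 0.424, 1.631, -0.0, 1.089, -0.019], 'qvel': [-0.001, -0.0, -0.003, -0.001, 0.001, 0.001], 'joint_torque': [0.0, -54.562, -27.432, 0.064, 0.019, -0.0], 'ee_pos': [164.087, -602.568, 221.994], 'orientation': [-3.113, -0.416, 0.0], 'ft_force': [-0.244, 0.38, -0.511], 'moment': [0.023, -0.018, -0.026], 'grasp_force': 0.0, 'width': 87.806}
```

View pics/scene0.png

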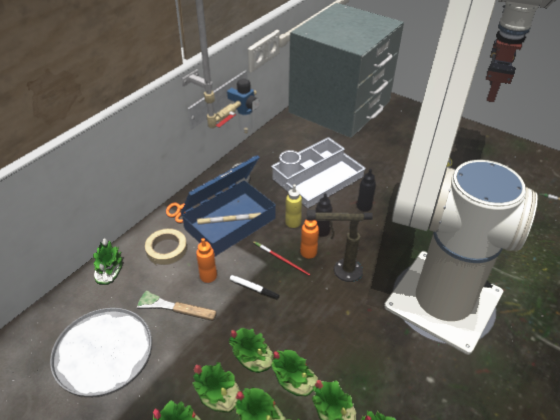

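View pics/top0.png

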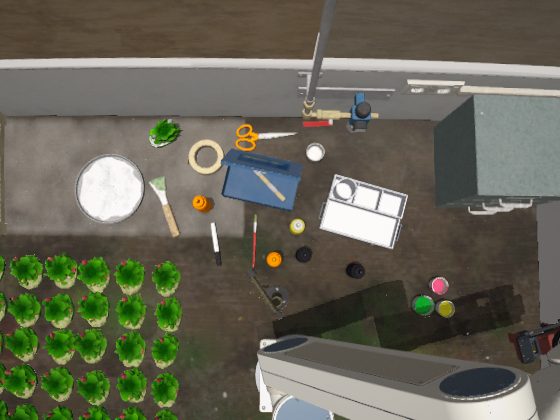

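The top view (up = +x, left = +y) shows the knife with its blade at (159,185) and handle end at (176,235). The marker runs from (212,224) to (219,262). The yellow bottle is at (297,226), between orange and black look-alikes. The caddy is around (362,212), with its cup at (344,190), and a dark stand is at (267,292).

```bash
python3 - <<'E'
from h import *
Z=np.load('top.npz');im,d=Z['im'],Z['d'];W=cloud('top',d)
hsv=cv2.cvtColor(im,cv2.COLOR_RGB2HSV)
def reg(x0,y0,x1,y1):
    m=np.zeros(d.shape,bool);m[y0:y1,x0:x1]=1;return m&(d>0)
print('bench z',np.median(W[235:275,180:205,2]),np.std(W[240:270,180:205,2]))
def pca(m,name):
    n,l=cv2.connectedComponents(m.astype(np.uint8));
    k=1+np.argmax([ (l==i).sum() for i in range(1,n)]);P=W[l==k];
    r=cv2.minAreaRect(P[:,:2].astype(np.float32));print(name,len(P),'rect',np.round(r[0],1),np.round(r[1],1),round(r[2],1),'z',np.round(np.percentile(P[:,2],[5,50,95]),1));return P
h,s,v=[hsv[...,i].astype(int) for i in range(3)]
print('hsv samples handle',hsv[222,171],'blade',hsv[185,158],'pen white',hsv[232,213],'pen black',hsv[258,218],'bench',hsv[250,190],'bot',hsv[222,302],hsv[226,297])
pca(reg(140,170,190,245)&(W[...,2]>4.5),'knife z')
P=pca(reg(140,170,190,245)&(s>90)&(h<22)&(v>90),'handle')
pca(reg(205,215,228,270)&(W[...,2]>5),'pen z')
pca(reg(205,215,228,270)&(v>150),'pen white')
for nm,c in(('bottle',(297,226)),('black1',(304,255)),('orange',(274,259)),('orange2',(200,203)),('black2',(356,270)),('pot',(315,152)),('stand',(267,290))):
    P=pca(reg(c[0]-25,c[1]-22,c[0]+25,c[1]+22)&(W[...,2]>30),nm)
m=reg(300,165,420,260)&(W[...,2]>20)
P=pca(m,'caddy')
P=pca(m&(W[...,2]>40),'row>40');pca(m&(W[...,2]>72),'cup')
pca(reg(300,165,420,260)&(s<40)&(v>110),'caddy bright')
for q in[(250,210),(300,275),(272,180),(260,170),(335,215),(270,300),(250,275),(280,297),(322,60),(310,108),(360,110)]:print(q,np.round(W[q[1],q[0]]))
big=cv2.resize(im[130:320,140:420],None,fx=2.8,fy=2.8,interpolation=cv2.INTER_CUBIC);cv2.imwrite('pics/crop.png',big[...,::-1])
E
```

```text
bench z 1.3576822606601127 2.8423976888954257
hsv samples handle [ 18  82 211] blade [ 41  49 194] pen white [  0   3 253] pen black [15  9 54] bench [17 69 74] bot [ 27 133 205] [ 22  36 157]
knife z 545 rect [507.4 411.4] [203.   58.9] 20.6 z [ 5.3 12.2 19.2]
handle 34 rect [494.9 396.2] [45.6 11.4] 21.5 z [ 5.9 15.  20.5]
pen z 219 rect [397.4 250.7] [137.1  21.8] 6.8 z [ 8.1 15.1 19.9]
pen white 136 rect [417.4 254.7] [92.4 16.3] 9.8 z [ 8.2 15.5 19.9]
bottle 192 rect [450.   3.] [43.  40.9] 1.4 z [ 63.6 103.4 129.9]
black1 188 rect [366.7 -17.1] [40.5 41.7] 0.8 z [ 76.8 104.8 130.8]
orange 181 rect [351.4  68.7] [40.4 40.5] 0.7 z [ 91.5 105.  134.4]
orange2 225 rect [514.1 286. ] [38.5 42.4] 81.4 z [ 42.5 102.  130.9]
black2 213 rect [ 319.1 -171.7] [39.3 42.1] 70.3 z [ 44.5 103.2 132.8]
pot 147 rect [618.8   7.4] [36.5 60. ] 87.2 z [ 65.8 112.3 160.1]
stand 467 rect [273.   88.7] [136.2  36.7] 34.9 z [ 99.3 216.9 224. ]
caddy 1205 rect [ 498.8 -202.4] [256.2 171.4] 74.4 z [23.2 42.6 87.5]
row>40 636 rect [ 544.2 -214.8] [232.5  77.1] 74.1 z [42.4 53.4 90.5]
cup 136 rect [369.7 -21.3] [34.6 33.5] 0.5 z [ 94.4 119.1 137.5]
caddy bright 4382 rect [ 502.6 -210.3] [246.4 186.2] 74.2 z [ 0.1  6.2 56.1]
(250, 210) [502. 146.   3.]
(300, 275) [302. -12.   3.]
(272, 180) [597.  79.   2.]
(260, 170) [593. 110. 186.]
(335, 215) [ 489. -120.    4.]
(270, 300) [247.  77. 216.]
(250, 275) [311. 130. 221.]
(280, 297) [247.  51. 134.]
(322, 60) [834. -42. 356.]
(310, 108) [732. -18. 298.]
(360, 110) [ 740. -150.  269.]
```

View pics/crop.png

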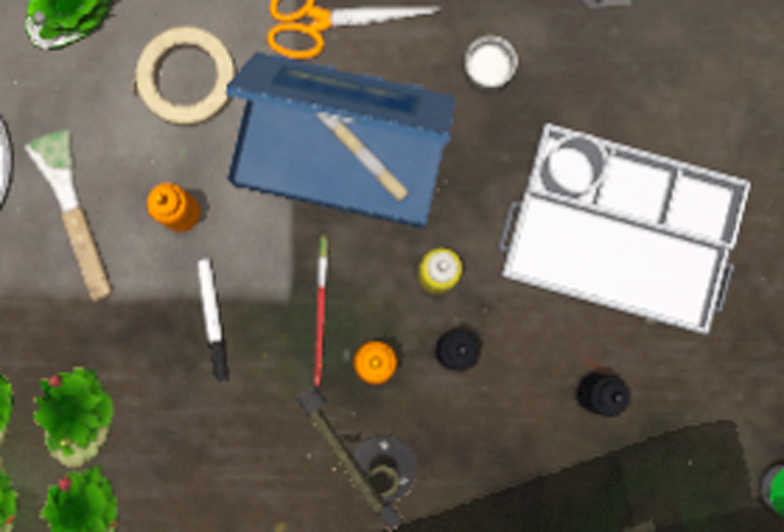

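The crop confirms the layout: yellow bottle at (441,270), caddy with its cup at top left (573,165), and an orange look-alike (172,207) close to the knife handle (88,250). I'll cross-check with the scene camera and write a move planner.

```bash
cat >> h.py <<'E'
from scipy.spatial.transform import Rotation as Ro
def down(az):  # tool pointing down, tool x at azimuth az (deg)
    a=np.radians(az);x=np.array([np.cos(a),np.sin(a),0]);z=np.array([0,0,-1.]);return Ro.from_matrix(np.c_[x,np.cross(z,x),z])
def plan(p,R,n,p0=None,R0=None):
    o=get_obs();p0=np.array(o['ee_pos'] if p0 is None else p0);R0=Ro.from_rotvec(o['orientation']) if R0 is None else R0
    w=(R0.inv()*R).as_rotvec()/n
    A=sum((R0*Ro.from_rotvec(k*w)).as_matrix() for k in range(n)); d=np.linalg.solve(A,np.array(p)-p0)
    print('rows',n,'d(m)',np.round(d/1000,4),'twist',np.round(np.degrees(w),2),'|d|',round(np.linalg.norm(d),1))
def st():
    o=get_obs();R=Ro.from_rotvec(o['orientation']).as_matrix()
    print('t',round(o['t'],2),'p',np.round(o['ee_pos'],1),'q',np.round(o['qpos'],2),'x',np.round(R[:,0],3),'z',np.round(R[:,2],3),'w',round(o['width'],1),'gf',round(o['grasp_force'],1),'F',np.round(o['ft_force'],1))
E
python3 - <<'E'
from h import *
for n,B in(('scene',dict(knife=(130,283,222,326),pen=(226,270,282,302),bot=(282,183,305,230),row=(265,130,370,206),cup=(272,145,306,172))),('top',dict(knife=(140,170,190,245),pen=(205,215,228,270),bot=(280,208,314,246),row=(320,170,410,255),cup=(328,172,360,202)))):
    Z=np.load(n+'.npz');im,d=Z['im'],Z['d'];W=cloud(n,d);hsv=cv2.cvtColor(im,cv2.COLOR_RGB2HSV);z=W[...,2]
    def r(k,m):
        b=B[k];M=np.zeros(d.shape,np.uint8);M[b[1]:b[3],b[0]:b[2]]=1;M=(M>0)&(d>0)&m
        N,l,s,_=cv2.connectedComponentsWithStats(M.astype(np.uint8));P=W[l==1+np.argmax(s[1:,4])]
        q=cv2.minAreaRect(P[:,:2].astype(np.float32));print(n,k,len(P),np.round(q[0],1),np.round(q[1],1),round(q[2],1),'mean',np.round(P.mean(0),1));return P
    P=r('knife',(z>4.5)&(z<30)); u=np.linalg.svd(P[:,:2]-P[:,:2].mean(0),full_matrices=0)[2][0];print('  pca az',np.degrees(np.arctan2(*u[::-1])))
    h=(hsv[...,0]<22)&(hsv[...,1]>60)&(hsv[...,2]>110); P=r('knife',h&(z>4))
    u=np.linalg.svd(P[:,:2]-P[:,:2].mean(0),full_matrices=0)[2][0];print('  handle az',np.degrees(np.arctan2(*u[::-1])))
    P=r('pen',(z>5)&(z<30));u=np.linalg.svd(P[:,:2]-P[:,:2].mean(0),full_matrices=0)[2][0];print('  pen az',np.degrees(np.arctan2(*u[::-1])))
    r('bot',(z>40)&(z<105)&(hsv[...,0]>20)&(hsv[...,1]>90)); r('bot',z>112)
    r('row',(z>42)&(z<60)); r('row',(z>12));P=r('cup',(z>76)&(z<100))
plan((450,-250,230),Ro.from_rotvec(get_obs()['orientation']),14)
E
```

```text
scene knife 776 [509.2 401. ] [193.8  52.3] 25.9 mean [509.5 409.7  10.5]
  pca az -159.647058812937
scene knife 372 [463.6 390.5] [103.5  26.1] 19.8 mean [462.  391.3  13.2]
  handle az -158.80578866526974
scene pen 291 [389.1 248.5] [135.3  17.8] 10.1 mean [387.9 250.7  12.8]
  pen az -169.9661438954263
scene bot 291 [442.1   9.6] [43.2 31.9] 22.2 mean [437.5  14.9  75.2]
scene bot 89 [442.3   5.6] [26.9 26.3] 34.8 mean [442.6   5.5 122. ]
scene row 514 [ 538.4 -214.6] [237.1  82. ] 74.7 mean [ 533.4 -207.5   48.9]
scene row 2568 [ 487.1 -157.7] [243.9 372.9] 7.6 mean [ 499.5 -172.1   49.2]
scene cup 168 [ 558.8 -143.5] [61.3 65.9] 56.1 mean [ 557.4 -142.9   84.2]
top knife 545 [507.4 411.4] [203.   58.9] 20.6 mean [512.8 409.2  12.2]
  pca az -157.6328605182126
top knife 259 [466.4 391. ] [102.4  23.9] 21.8 mean [465.9 390.4  15.3]
  handle az -158.38312996508557
top pen 219 [397.4 250.7] [137.1  21.8] 6.8 mean [395.4 249.1  14.9]
  pen az -170.39637559280973
top bot 93 [450.   3.] [43.  40.9] 1.4 mean [447.    4.7  92.8]
top bot 84 [450.1   2.9] [26.2 25.7] 1.3 mean [449.6   2.6 123.1]
top row 431 [ 544.2 -214.8] [232.5  77.1] 74.1 mean [ 541.6 -213.4   51.8]
top row 1328 [ 498.6 -203.1] [257.7 171.4] 74.4 mean [ 519.7 -204.1   42.8]
top cup 103 [ 563.5 -142.4] [60.4 61. ] 53.5 mean [ 564.4 -142.1   87.6]
rows 14 d(m) [ 0.0263 -0.0189 -0.0005] twist [0. 0. 0.] |d| 32.4
```

Both views agree except for a shift of about 6 mm in x; I'll settle that close up. Moving now.

```bash
python3 -m creep '{"delta_pos":[[0.026,-0.019,-0.0005],[0.026,-0.019,-0.0005],[0.026,-0.019,-0.0005],[0.026,-0.019,-0.0005],[0.026,-0.019,-0.0005],[0.026,-0.019,-0.0005],[0.026,-0.019,-0.0005],[0.026,-0.019,-0.0005],[0.026,-0.019,-0.0005],[0.026,-0.019,-0.0005],[0.026,-0.019,-0.0005],[0.026,-0.019,-0.0005],[0.026,-0.019,-0.0005],[0.026,-0.019,-0.0005]],"twist":[[0,0,0],[0,0,0],[0,0,0],[0,0,0],[0,0,0],[0,0,0],[0,0,0],[0,0,0],[0,0,0],[0,0,0],[0,0,0],[0,0,0],[0,0,0],[0,0,0]]}' 0.6; python3 -c "
from h import *
st();plan((488,400,170),down(21.5),19)"
```

```text
t: 1.27
ee_pos: [446.1, -249.2, 229.5]
orientation: [-3.114, -0.416, 0.001]
ft_force: [1.6, -0.7, -0.0]
width: 52.7
grasp_force: 0.0
t 1.27 p [ 446.1 -249.2  229.5] q [-0.53  0.25  1.87 -0.    1.02  0.77] x [ 0.965  0.263 -0.   ] z [-0.  0. -1.] w 52.7 gf 0.0 F [ 1.6 -0.7 -0. ]
rows 19 d(m) [ 0.0128 -0.0318  0.0031] twist [-0.    0.   -0.33] |d| 34.4
```

```bash
python3 -m creep '{"delta_pos":[[0.013,-0.032,0.003],[0.013,-0.032,0.003],[0.013,-0.032,0.003],[0.013,-0.032,0.003],[0.013,-0.032,0.003],[0.013,-0.032,0.003],[0.013,-0.032,0.003],[0.013,-0.032,0.003],[0.013,-0.032,0.003],[0.013,-0.032,0.003],[0.013,-0.032,0.003],[0.013,-0.032,0.003],[0.013,-0.032,0.003],[0.013,-0.032,0.003],[0.013,-0.032,0.003],[0.013,-0.032,0.003],[0.013,-0.032,0.003],[0.013,-0.032,0.003],[0.013,-0.032,0.003],[0,0,0]],"twist":[[0,0,-0.33],[0,0,-0.33],[0,0,-0.33],[0,0,-0.33],[0,0,-0.33],[0,0,-0.33],[0,0,-0.33],[0,0,-0.33],[0,0,-0.33],[0,0,-0.33],[0,0,-0.33],[0,0,-0.33],[0,0,-0.33],[0,0,-0.33],[0,0,-0.33],[0,0,-0.33],[0,0,-0.33],[0,0,-0.33],[0,0,-0.33],[0,0,0]]}'; python3 -c "
from h import *
for n in('scene','top'):
    im,d=snap(n);cv2.imwrite(f'pics/{n}1.png',im[...,::-1])
a=cv2.imread('pics/scene1.png')[180:340,100:290];b=cv2.imread('pics/top1.png')[120:280,100:290]
cv2.imwrite('pics/j1.png',cv2.resize(np.hstack([a,b]),None,fx=2.1,fy=2.1,interpolation=cv2.INTER_CUBIC))
st()
# where TCP should appear
for n in('scene','top'):
    p=camera_params(n);E=np.linalg.inv(np.array(p['extrinsics'],float));o=get_obs()
    R=Ro.from_rotvec(o['orientation']).as_matrix();c=np.array(o['ee_pos'])
    Q=np.array([c,c+R[:,1]*27,c-R[:,1]*27]);print(n,np.round(cv2.projectPoints(Q,cv2.Rodrigues(E[:3,:3])[0],E[:3,3],np.array(p['camera_matrix']),np.array([p['k1'],0,0,0,0.]))[0].reshape(-1,2),1).tolist())
"
```

```text
t: 2.93
ee_pos: [489.9, 408.9, 171.9]
orientation: [-3.084, -0.591, -0.002]
ft_force: [-0.5, -0.4, -0.3]
width: 52.6
grasp_force: 0.0
t 3.03 p [489.5 404.3 171.8] q [ 0.67  0.5   1.64 -0.    1.    1.87] x [ 0.93   0.369 -0.001] z [-0.001 -0.001 -1.   ] w 52.9 gf 0.0 F [-0.2  0.6 -0.4]
scene [[172.9, 266.2], [177.6, 257.0], [168.0, 275.7]]
top [[152.1, 207.1], [161.4, 203.6], [142.9, 210.6]]
```

View pics/j1.png

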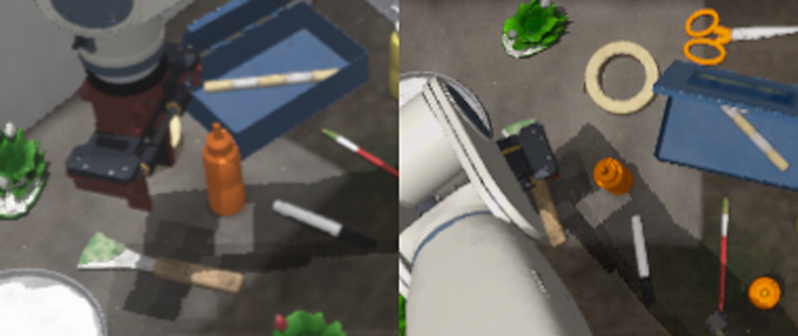

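Scene crop: the open fingers hang over the knife handle, with the near fingertip at (143,205), about 1 px from its predicted position. The orange look-alike at (224,180) is clear. Descending.

```bash
python3 -m creep '{"delta_pos":[[-0.003,0.004,0.028],[0,0,0.03],[0,0,0.03],[0,0,0.03],[0,0,0.03],[0,0,0.015],[0,0,0.005],[0,0,0]],"twist":[[0,0,0],[0,0,0],[0,0,0],[0,0,0],[0,0,0],[0,0,0],[0,0,0],[0,0,0]]}'; python3 -m creep '{"delta_pos":[[0,0,0],[0,0,0],[0,0,0],[0,0,0],[0,0,0]],"twist":[[0,0,0],[0,0,0],[0,0,0],[0,0,0],[0,0,0]]}' 0.0; python3 -c "
from h import *
st()"
```

```text
t: 3.7
ee_pos: [488.6, 397.6, 3.9]
orientation: [3.086, 0.584, -0.003]
ft_force: [0.5, -0.2, 0.3]
width: 52.6
grasp_force: 0.0
t: 4.12
ee_pos: [489.4, 399.3, 5.8]
orientation: [-3.086, -0.586, -0.002]
ft_force: [-0.5, -0.7, 5.3]
width: 23.4
grasp_force: 30.0
t 4.12 p [489.4 399.3   5.8] q [ 0.67  0.73  1.71 -0.    0.71  1.86] x [0.93  0.367 0.002] z [ 0.001  0.001 -1.   ] w 23.4 gf 30.0 F [-0.5 -0.7  5.3]
```

```bash
python3 -m creep '{"delta_pos":[[0,0,-0.02],[0,0,-0.035],[0,0,-0.035],[0,0,-0.036],[0,0,-0.036],[0,0,-0.036],[0,0,-0.036],[0,0,-0.02]],"twist":[[0,0,0],[0,0,0],[0,0,0],[0,0,0],[0,0,0],[0,0,0],[0,0,0],[0,0,0]]}'; python3 -c "
from h import *
st();plan((458,-211,245),down(74.4),20)"
```

```text
t: 4.78
ee_pos: [490.0, 399.7, 263.7]
orientation: [-3.084, -0.586, -0.008]
ft_force: [0.7, 0.7, -0.7]
width: 24.1
grasp_force: 30.0
t 4.78 p [490.  399.7 263.7] q [0.67 0.39 1.58 0.   1.17 1.86] x [0.93  0.367 0.006] z [ 0.005  0.004 -1.   ] w 24.1 gf 30.0 F [ 0.7  0.7 -0.7]
rows 20 d(m) [-0.0241  0.0205  0.0009] twist [ 0.   -0.02 -2.64] |d| 31.7
```

```bash
python3 -m creep '{"delta_pos":[[-0.024,0.0205,0.001],[-0.024,0.0205,0.001],[-0.024,0.0205,0.001],[-0.024,0.0205,0.001],[-0.024,0.0205,0.001],[-0.024,0.0205,0.001],[-0.024,0.0205,0.001],[-0.024,0.0205,0.001],[-0.024,0.0205,0.001],[-0.024,0.0205,0.001],[-0.024,0.0205,0.001],[-0.024,0.0205,0.001],[-0.024,0.0205,0.001],[-0.024,0.0205,0.001],[-0.024,0.0205,0.001],[-0.024,0.0205,0.001],[-0.024,0.0205,0.001],[-0.024,0.0205,0.001],[-0.024,0.0205,0.001],[-0.024,0.0205,0.001]],"twist":[[0,0,-2.64],[0,0,-2.64],[0,0,-2.64],[0,0,-2.64],[0,0,-2.64],[0,0,-2.64],[0,0,-2.64],[0,0,-2.64],[0,0,-2.64],[0,0,-2.64],[0,0,-2.64],[0,0,-2.64],[0,0,-2.64],[0,0,-2.64],[0,0,-2.64],[0,0,-2.64],[0,0,-2.64],[0,0,-2.64],[0,0,-2.64],[0,0,-2.64]]}'; python3 -c "
from h import *
for n in('scene','top'): snap(n)
a=np.load('scene.npz')['im'][90:230,230:400];b=np.load('top.npz')['im'][150:290,290:460]
cv2.imwrite('pics/j2.png',cv2.resize(np.hstack([a,b])[...,::-1],None,fx=2.3,fy=2.3,interpolation=cv2.INTER_CUBIC))
st();plan((458,-211,90),down(74.4),6)"
```

```text
t: 6.45
ee_pos: [457.8, -211.2, 238.9]
orientation: [2.502, 1.899, 0.0]
ft_force: [0.1, 0.3, -1.0]
width: 23.9
grasp_force: 30.0
t 6.55 p [ 459.5 -213.1  239. ] q [-0.46  0.23  1.87 -0.    1.04 -0.18] x [ 0.272  0.962 -0.001] z [ 0.002 -0.002 -1.   ] w 23.5 gf 30.0 F [-0.2 -0.2  0.6]
rows 6 d(m) [ 0.0003 -0.0004  0.0248] twist [ 0.02  0.01 -0.03] |d| 24.8
```

View pics/j2.png

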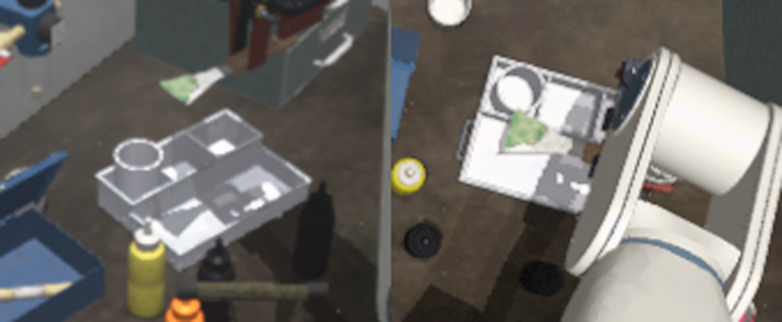

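The knife hangs above the bay and lines up with it. In the scene crop the blade is at (190,85) over the caddy's +y half. Lowering.

```bash
python3 -m creep '{"delta_pos":[[0,0,0.03],[0,-0.002,0.03],[0.002,0,0.03],[0,0,0.03],[0,0,0.03],[0,0,0.03],[0,0,0.02],[0,0,0.012],[0,0,0.01],[0,0,0.004],[0,0,0.002],[0,0,0]],"twist":[[0,0,0],[0,0,0],[0,0,0],[0,0,0],[0,0,0],[0,0,0],[0,0,0],[0,0,0],[0,0,0],[0,0,0],[0,0,0],[0,0,0]]}'; python3 -c "
from h import *
st()"
```

```text
t: 7.55
ee_pos: [457.0, -207.3, 11.2]
orientation: [2.503, 1.897, 0.001]
ft_force: [0.0, 0.5, -0.9]
width: 23.4
grasp_force: 30.0
t 7.55 p [ 457.  -207.3   11.2] q [-0.45  0.6   2.    0.    0.54 -0.18] x [ 0.271  0.963 -0.   ] z [ 0.001 -0.    -1.   ] w 23.4 gf 30.0 F [ 0.   0.5 -0.9]
```

```bash
python3 -m creep '{"delta_pos":[[0,0,0.0015],[0,0,0.001],[0,0,0]],"twist":[[0,0,0],[0,0,0],[0,0,0]]}'; python3 -m creep '{"delta_pos":[[0,0,0],[0,0,0],[0,0,0],[0,0,0]],"twist":[[0,0,0],[0,0,0],[0,0,0],[0,0,0]]}' 0.48;  python3 -m creep '{"delta_pos":[[0,0,-0.01],[0,0,-0.02],[0,0,-0.035],[0,0,-0.035],[0,0,-0.035],[0,0,-0.035],[0,0,-0.035],[0,0,-0.025],[0,0,-0.01]],"twist":[[0,0,0],[0,0,0],[0,0,0],[0,0,0],[0,0,0],[0,0,0],[0,0,0],[0,0,0],[0,0,0]]}' 0.48; python3 -c "
from h import *
for n in('scene','top'): snap(n)
a=np.load('scene.npz')['im'][90:230,230:400];b=np.load('top.npz')['im'][150:290,290:460]
cv2.imwrite('pics/j3.png',cv2.resize(np.hstack([a,b])[...,::-1],None,fx=2.3,fy=2.3,interpolation=cv2.INTER_CUBIC))
st()"
```

```text
t: 7.8
ee_pos: [457.1, -207.4, 8.8]
orientation: [2.503, 1.896, 0.001]
ft_force: [0.4, -0.1, 0.5]
width: 23.6
grasp_force: 30.0
t: 8.13
ee_pos: [456.6, -207.2, 8.3]
orientation: [2.504, 1.897, 0.0]
ft_force: [-1.7, 0.3, -0.0]
width: 42.0
grasp_force: 0.0
t: 8.88
ee_pos: [458.0, -207.8, 252.9]
orientation: [2.499, 1.894, 0.005]
ft_force: [1.3, -0.8, 0.6]
width: 41.8
grasp_force: 0.0
t 8.98 p [ 457.4 -207.5  250.3] q [-0.45  0.21  1.87 -0.    1.06 -0.18] x [ 0.271  0.963 -0.001] z [ 0.004 -0.002 -1.   ] w 42.1 gf 0.0 F [ 0.9 -0.3  0.5]
```

View pics/j3.png

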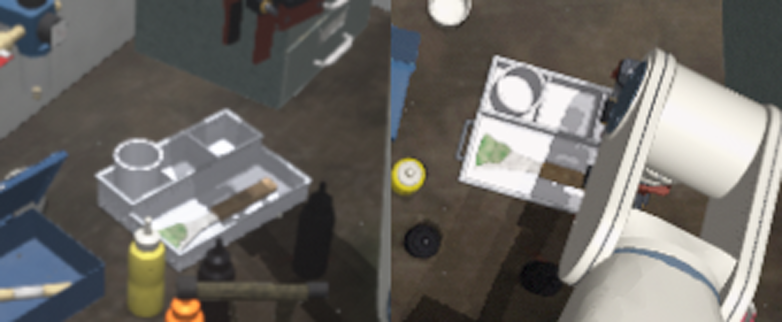

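The knife lies flat in the bay, blade at (175,232) and handle at (250,195) in the scene crop. Next I test which way joint 4 turns when the tool tilts.

```bash
python3 -m creep '{"delta_pos":[[0,0,0],[0,0,0],[0,0,0]],"twist":[[0,7,0],[0,7,0],[0,0,0]]}'; python3 -c "
from h import *
st()"
```

```text
t: 9.23
ee_pos: [455.3, -208.3, 246.0]
orientation: [-2.374, -1.792, -0.296]
ft_force: [-0.4, -0.9, 0.2]
width: 42.4
grasp_force: 0.0
t 9.23 p [ 455.3 -208.3  246. ] q [-0.6   0.25  1.85  0.26  1.14 -0.44] x [0.266 0.932 0.247] z [ 0.065  0.239 -0.969] w 42.4 gf 0.0 F [-0.4 -0.9  0.2]
```

```bash
python3 -c "
from h import *
plan((434,257,190),down(10),19)"
```

```text
rows 19 d(m) [ 0.0164 -0.0193  0.0056] twist [-0.43 -0.67  3.36] |d| 26.0
```

```bash
python3 -m creep '{"delta_pos":[[0.0164,-0.0193,0.0056],[0.0164,-0.0193,0.0056],[0.0164,-0.0193,0.0056],[0.0164,-0.0193,0.0056],[0.0164,-0.0193,0.0056],[0.0164,-0.0193,0.0056],[0.0164,-0.0193,0.0056],[0.0164,-0.0193,0.0056],[0.0164,-0.0193,0.0056],[0.0164,-0.0193,0.0056],[0.0164,-0.0193,0.0056],[0.0164,-0.0193,0.0056],[0.0164,-0.0193,0.0056],[0.0164,-0.0193,0.0056],[0.0164,-0.0193,0.0056],[0.0164,-0.0193,0.0056],[0.0164,-0.0193,0.0056],[0.0164,-0.0193,0.0056],[0.0164,-0.0193,0.0056],[0,0,0]],"twist":[[-0.43,-0.67,3.36],[-0.43,-0.67,3.36],[-0.43,-0.67,3.36],[-0.43,-0.67,3.36],[-0.43,-0.67,3.36],[-0.43,-0.67,3.36],[-0.43,-0.67,3.36],[-0.43,-0.67,3.36],[-0.43,-0.67,3.36],[-0.43,-0.67,3.36],[-0.43,-0.67,3.36],[-0.43,-0.67,3.36],[-0.43,-0.67,3.36],[-0.43,-0.67,3.36],[-0.43,-0.67,3.36],[-0.43,-0.67,3.36],[-0.43,-0.67,3.36],[-0.43,-0.67,3.36],[-0.43,-0.67,3.36],[0,0,0]]}' 0.48; python3 -c "
from h import *
st();plan((434,257,4),down(10),7)"
```

```text
t: 10.9
ee_pos: [434.7, 260.3, 187.7]
orientation: [3.121, 0.275, 0.001]
ft_force: [-0.6, -0.2, 0.4]
width: 42.4
grasp_force: 0.0
t 10.9 p [434.7 260.3 187.7] q [ 0.52  0.3   1.91 -0.01  0.93  1.92] x [ 0.985  0.175 -0.   ] z [ 0.001 -0.009 -1.   ] w 42.4 gf 0.0 F [-0.6 -0.2  0.4]
rows 7 d(m) [-0.0002  0.0003  0.0263] twist [0.07 0.   0.01] |d| 26.3
```

```bash
python3 -m creep '{"delta_pos":[[0,0.001,0.03],[0,0.001,0.03],[0,0,0.03],[0,0,0.03],[0,0,0.03],[0,0,0.02],[0,0,0.01],[0,0,0.004],[0,0,0]],"twist":[[0.5,0,0],[0,0,0],[0,0,0],[0,0,0],[0,0,0],[0,0,0],[0,0,0],[0,0,0],[0,0,0]]}'; python3 -m creep '{"delta_pos":[[0,0,0],[0,0,0],[0,0,0],[0,0,0],[0,0,0]],"twist":[[0,0,0],[0,0,0],[0,0,0],[0,0,0],[0,0,0]]}' 0.0;python3 -m creep '{"delta_pos":[[0,0,-0.015],[0,0,-0.03],[0,0,-0.03],[0,0,-0.03],[0,0,-0.03],[0,0,-0.03],[0,0,-0.03],[0,0,-0.03],[0,0,-0.03],[0,0,-0.02],[0,0,0]],"twist":[[0,0,0],[0,0,0],[0,0,0],[0,0,0],[0,0,0],[0,0,0],[0,0,0],[0,0,0],[0,0,0],[0,0,0],[0,0,0]]}'; python3 -c "
from h import *
for n in('scene','top'): snap(n)
a=np.load('scene.npz')['im'][170:310,180:370];b=np.load('top.npz')['im'][150:290,160:350]
cv2.imwrite('pics/j4.png',cv2.resize(np.hstack([a,b])[...,::-1],None,fx=2.1,fy=2.1,interpolation=cv2.INTER_CUBIC))
st();plan((540,-150,330),down(76),19)"
```

```text
t: 11.65
ee_pos: [433.0, 254.8, 5.2]
orientation: [-3.129, -0.277, 0.003]
ft_force: [0.2, -0.6, 0.9]
width: 42.0
grasp_force: 0.0
t: 12.07
ee_pos: [434.5, 255.5, 6.7]
orientation: [-3.127, -0.276, -0.001]
ft_force: [-0.7, 0.4, 5.8]
width: 13.0
grasp_force: 30.0
t: 12.98
ee_pos: [436.2, 255.8, 285.8]
orientation: [-3.124, -0.276, -0.011]
ft_force: [0.7, 0.8, -0.5]
width: 12.7
grasp_force: 30.0
t 13.08 p [434.2 254.7 281.5] q [0.51 0.17 1.84 0.   1.13 1.9 ] x [0.985 0.175 0.001] z [ 0.001  0.003 -1.   ] w 12.7 gf 30.0 F [-0.4 -1.4 -1. ]
rows 19 d(m) [-0.0104  0.0208 -0.0026] twist [-0.   -0.01 -3.47] |d| 23.4
```

View pics/j4.png

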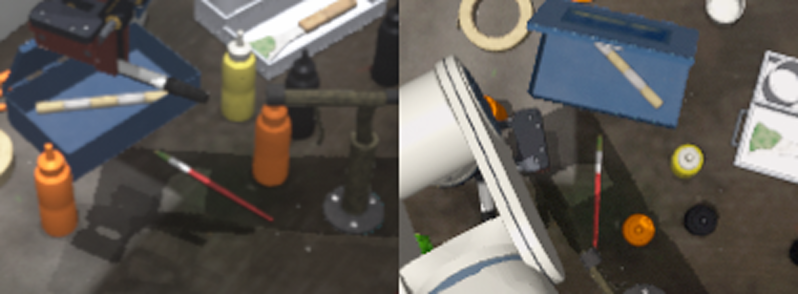

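Scene crop: the pen is held level near its white end, from (118,65) to black end (207,100), and nothing else has moved. Carrying it toward the cup.

```bash
python3 -m creep '{"delta_pos":[[-0.0104,0.0208,-0.0026],[-0.0104,0.0208,-0.0026],[-0.0104,0.0208,-0.0026],[-0.0104,0.0208,-0.0026],[-0.0104,0.0208,-0.0026],[-0.0104,0.0208,-0.0026],[-0.0104,0.0208,-0.0026],[-0.0104,0.0208,-0.0026],[-0.0104,0.0208,-0.0026],[-0.0104,0.0208,-0.0026],[-0.0104,0.0208,-0.0026],[-0.0104,0.0208,-0.0026],[-0.0104,0.0208,-0.0026],[-0.0104,0.0208,-0.0026],[-0.0104,0.0208,-0.0026],[-0.0104,0.0208,-0.0026],[-0.0104,0.0208,-0.0026],[-0.0104,0.0208,-0.0026],[-0.0104,0.0208,-0.0026],[0,0,0]],"twist":[[0,0,-3.47],[0,0,-3.47],[0,0,-3.47],[0,0,-3.47],[0,0,-3.47],[0,0,-3.47],[0,0,-3.47],[0,0,-3.47],[0,0,-3.47],[0,0,-3.47],[0,0,-3.47],[0,0,-3.47],[0,0,-3.47],[0,0,-3.47],[0,0,-3.47],[0,0,-3.47],[0,0,-3.47],[0,0,-3.47],[0,0,-3.47],[0,0,0]]}'; python3 -m creep '{"delta_pos":[[0,0,0],[0,0,0],[0,0,0],[0,0,0],[0,0,0],[0,0,0],[0,0,0],[0,0,0],[0,0,0],[0,0,0]],"twist":[[0,5,0],[0,5,0],[0,5,0],[0,5,0],[0,5,0],[0,5,0],[0,5,0],[0,5,0],[0,5,0],[0,0,0]]}'; python3 -c "
from h import *
st()"
```

```text
t: 14.75
ee_pos: [542.3, -151.8, 327.5]
orientation: [-2.472, -1.934, 0.001]
ft_force: [-1.0, 0.4, 0.1]
width: 12.8
grasp_force: 30.0
t: 15.58
ee_pos: [538.8, -149.7, 325.7]
orientation: [-1.994, -1.547, -0.826]
ft_force: [-0.9, 0.1, -0.9]
width: 12.9
grasp_force: 30.0
t 15.58 p [ 538.8 -149.7  325.7] q [-0.66  0.39  1.66  0.71  1.51 -0.61] x [0.178 0.679 0.712] z [ 0.168  0.692 -0.702] w 12.9 gf 30.0 F [-0.9  0.1 -0.9]
```

```bash
python3 -c "
from h import *
z=np.array([.7071,.7071,0]);x=np.array([0,0,1.]);R=Ro.from_matrix(np.c_[x,np.cross(z,x),z])
plan((563,-141,235),R,12)
W=cloud('scene',np.load('scene.npz')['d'])
for c,r in[(292,90),(292,45),(345,128),(345,75),(385,100)]: print(np.round(W[r,c]))"
```

```text
rows 12 d(m) [-0.0064  0.001   0.0047] twist [-2.45  3.64  0.96] |d| 8.0
[ 765. -448.   90.]
[297. 246. 681.]
[ 544. -446.   25.]
[ 564. -444.  218.]
[ 516. -679.   25.]
```

```bash
python3 -m creep '{"delta_pos":[[-0.0064,0.001,0.0047],[-0.0064,0.001,0.0047],[-0.0064,0.001,0.0047],[-0.0064,0.001,0.0047],[-0.0064,0.001,0.0047],[-0.0064,0.001,0.0047],[-0.0064,0.001,0.0047],[-0.0064,0.001,0.0047],[-0.0064,0.001,0.0047],[-0.0064,0.001,0.0047],[-0.0064,0.001,0.0047],[-0.0064,0.001,0.0047],[0,0,0]],"twist":[[-2.45,3.64,0.96],[-2.45,3.64,0.96],[-2.45,3.64,0.96],[-2.45,3.64,0.96],[-2.45,3.64,0.96],[-2.45,3.64,0.96],[-2.45,3.64,0.96],[-2.45,3.64,0.96],[-2.45,3.64,0.96],[-2.45,3.64,0.96],[-2.45,3.64,0.96],[-2.45,3.64,0.96],[0,0,0]]}'; python3 -c "
from h import *
for n in('scene','top'): snap(n)
a=np.load('scene.npz')['im'][70:230,230:420];b=np.load('top.npz')['im'][130:290,270:460]
cv2.imwrite('pics/j5.png',cv2.resize(np.hstack([a,b])[...,::-1],None,fx=2.1,fy=2.1,interpolation=cv2.INTER_CUBIC))
st()
z=np.array([.7071,.7071,0]);x=np.array([0,0,1.]);R=Ro.from_matrix(np.c_[x,np.cross(z,x),z])
plan((563,-141,122),R,5)"
```

```text
t: 16.67
ee_pos: [564.4, -138.4, 235.6]
orientation: [-1.757, -0.731, -1.754]
ft_force: [-0.8, 0.5, -0.4]
width: 13.1
grasp_force: 30.0
t 16.77 p [ 565.5 -140.1  238.2] q [-0.83  0.77  1.99  1.52  1.59 -1.19] x [-0.002  0.005  1.   ] z [ 0.702  0.712 -0.003] w 12.7 gf 30.0 F [-0.1 -0.4 -0.2]
rows 5 d(m) [-0.0232 -0.0003 -0.0004] twist [-0.09  0.03  0.06] |d| 23.2
```

View pics/j5.png

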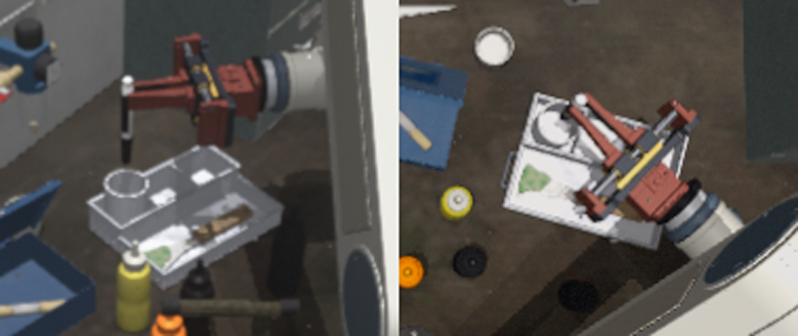

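The pen hangs vertically over the cup, with its lower tip at (126,160) and the cup rim at (125,183) in the scene crop. The gripper body is clear. Lowering.

```bash
python3 -m creep '{"delta_pos":[[-0.02,-0.001,-0.001],[-0.02,-0.001,-0.001],[-0.02,0,0],[-0.02,0,0],[-0.015,0,0],[-0.008,0,0],[-0.004,0,0],[0,0,0]],"twist":[[0,0,0],[0,0,0],[0,0,0],[0,0,0],[0,0,0],[0,0,0],[0,0,0],[0,0,0]]}'; python3 -c "
from h import *
for n in('scene','top'): snap(n)
a=np.load('scene.npz')['im'][70:230,230:420];b=np.load('top.npz')['im'][130:290,270:460]
cv2.imwrite('pics/j6.png',cv2.resize(np.hstack([a,b])[...,::-1],None,fx=2.1,fy=2.1,interpolation=cv2.INTER_CUBIC))
st()"
```

```text
t: 17.43
ee_pos: [564.1, -142.4, 132.5]
orientation: [-1.756, -0.743, -1.763]
ft_force: [0.1, -0.1, -0.7]
width: 12.9
grasp_force: 30.0
t 17.53 p [ 564.  -142.4  133.1] q [-0.83  0.99  1.93  1.52  1.58 -1.36] x [-0.007  0.007  1.   ] z [ 0.704  0.71  -0.   ] w 13.2 gf 30.0 F [-0.7  0.2 -0.8]
```

View pics/j6.png

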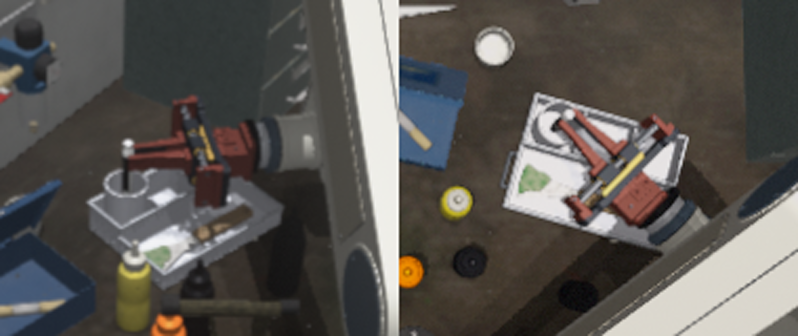

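The pen is inside the cup, entering the rim at (126,180). I'll lower the last few millimetres gently.

```bash
python3 -m creep '{"delta_pos":[[-0.003,0,0],[-0.003,0,0],[-0.002,0,0],[0,0,0]],"twist":[[0,0,0],[0,0,0],[0,0,0],[0,0,0]]}'; python3 -m creep '{"delta_pos":[[-0.002,0,0],[-0.002,0,0],[0,0,0]],"twist":[[0,0,0],[0,0,0],[0,0,0]]}'
```

```text
t: 17.87
ee_pos: [563.8, -142.3, 124.0]
orientation: [-1.757, -0.741, -1.763]
ft_force: [-0.3, -0.4, 0.6]
width: 12.8
grasp_force: 30.0
t: 18.12
ee_pos: [563.8, -142.3, 119.7]
orientation: [-1.757, -0.741, -1.763]
ft_force: [1.0, 0.6, -0.8]
width: 12.8
grasp_force: 30.0
```

```bash
python3 -m creep '{"delta_pos":[[-0.002,0,0],[0,0,0]],"twist":[[0,0,0],[0,0,0]]}'; python3 -m creep '{"delta_pos":[[0,0,0],[0,0,0],[0,0,0],[0,0,0],[0,0,0]],"twist":[[0,0,0],[0,0,0],[0,0,0],[0,0,0],[0,0,0]]}' 0.5;  python3 -m creep '{"delta_pos":[[0,0,-0.01],[0,0,-0.02],[0,0,-0.02],[0,0,-0.02],[0.02,0,0],[0.03,0,0],[0.03,0,0],[0.03,0,0],[0.03,0,0],[0.03,0,0],[0.02,0,0],[0,0,0]],"twist":[[0,0,0],[0,0,0],[0,0,0],[0,0,0],[0,0,0],[0,0,0],[0,0,0],[0,0,0],[0,0,0],[0,0,0],[0,0,0],[0,0,0]]}' 0.5;python3 -c "
from h import *
for n in('scene','top'): snap(n)
a=np.load('scene.npz')['im'][70:230,230:420];b=np.load('top.npz')['im'][130:290,270:460]
cv2.imwrite('pics/j7.png',cv2.resize(np.hstack([a,b])[...,::-1],None,fx=2.1,fy=2.1,interpolation=cv2.INTER_CUBIC))
st()
plan((480,-60,290),down(76),16)"
```

```text
t: 18.28
ee_pos: [563.8, -142.3, 117.8]
orientation: [-1.757, -0.741, -1.763]
ft_force: [0.0, -0.5, -0.4]
width: 12.7
grasp_force: 30.0
t: 18.7
ee_pos: [563.9, -142.3, 118.2]
orientation: [-1.757, -0.741, -1.763]
ft_force: [-0.3, -0.3, -0.5]
width: 42.3
grasp_force: 0.0
t: 19.7
ee_pos: [513.1, -191.7, 311.7]
orientation: [-1.756, -0.747, -1.767]
ft_force: [-0.0, -0.0, -0.1]
width: 44.0
grasp_force: 0.0
t 19.8 p [ 513.  -191.2  308.4] q [-0.97  0.63  1.99  1.4   1.66 -1.07] x [-0.007  0.008  1.   ] z [ 0.704  0.71  -0.001] w 43.7 gf 0.0 F [-0.1  1.  -0.1]
rows 16 d(m) [ 0.004  -0.0061  0.0055] twist [ 1.54 -5.46 -1.48] |d| 9.2
```

View pics/j7.png

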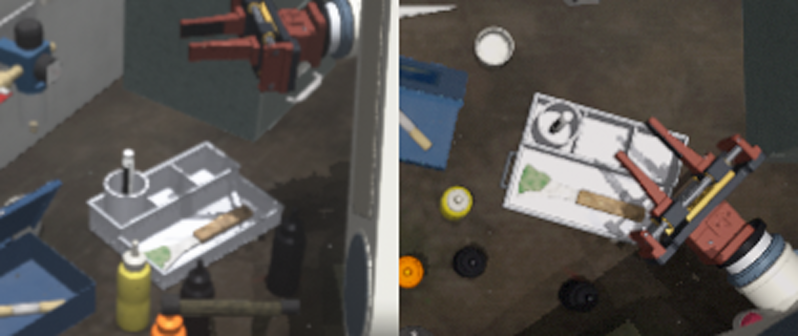

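The pen stands in the cup (white end at (128,155), scene crop), and the knife is lying in the bay. For the bottle I'll settle the 6 mm camera disagreement by comparing each view with where the robot released the knife handle.

```bash
python3 -c "
from h import *
for n,B,C in(('scene',(310,160,355,190),(282,183,305,230)),('top',(340,205,400,240),(280,208,314,246))):
    Z=np.load(n+'.npz');im,d=Z['im'],Z['d'];W=cloud(n,d);hsv=cv2.cvtColor(im,cv2.COLOR_RGB2HSV).astype(int);z=W[...,2]
    def box(b):
        M=np.zeros(d.shape,bool);M[b[1]:b[3],b[0]:b[2]]=1;return M
    M=box(B)&(hsv[...,0]<22)&(hsv[...,1]>60)&(hsv[...,2]>60)&(z<35)
    P=W[M];q=cv2.minAreaRect(P[:,:2].astype(np.float32));u=np.array([.27,.963]);v=np.array([.963,-.27])
    print(n,len(P),np.round(q[0],1),np.round(q[1],1),round(q[2],1),'caddy-x of handle centre',np.round(np.array(q[0])@v,1),'robot',np.round(np.array([457,-207.4])@v,1),'z',np.median(P[:,2]))
    P=W[box(C)&(z>112)];q=cv2.minAreaRect(P[:,:2].astype(np.float32));print('bottle',np.round(q[0],1),len(P))
W=cloud('scene',np.load('scene.npz')['d'])
print('toolbox near corner max z',[np.round(W[r,c]) for r,c in[(225,265),(205,270),(215,272),(240,190)]])
plan((446,4,240),down(30),17)"
```

```text
scene 153 [ 449.9 -225.7] [99.3 33.6] 78.8 caddy-x of handle centre 494.2 robot 496.1 z 16.336583004303293
bottle [162.4 418.1] 99
top 254 [ 448.  -220.8] [ 54.2 178.5] 7.9 caddy-x of handle centre 491.0 robot 496.1 z 17.54933938091426
bottle [416.9  32.6] 88
toolbox near corner max z [array([505.,  54.,  -3.]), array([518.,  12.,  35.]), array([500.,  27.,  18.]), array([636., 222.,  -1.])]
rows 17 d(m) [-0.0006 -0.0112  0.0066] twist [-0.67 -5.26  0.73] |d| 13.0
```

```bash
python3 -m creep '{"delta_pos":[[-0.0006,-0.0112,0.0066],[-0.0006,-0.0112,0.0066],[-0.0006,-0.0112,0.0066],[-0.0006,-0.0112,0.0066],[-0.0006,-0.0112,0.0066],[-0.0006,-0.0112,0.0066],[-0.0006,-0.0112,0.0066],[-0.0006,-0.0112,0.0066],[-0.0006,-0.0112,0.0066],[-0.0006,-0.0112,0.0066],[-0.0006,-0.0112,0.0066],[-0.0006,-0.0112,0.0066],[-0.0006,-0.0112,0.0066],[-0.0006,-0.0112,0.0066],[-0.0006,-0.0112,0.0066],[-0.0006,-0.0112,0.0066],[-0.0006,-0.0112,0.0066],[0,0,0]],"twist":[[-0.67,-5.26,0.73],[-0.67,-5.26,0.73],[-0.67,-5.26,0.73],[-0.67,-5.26,0.73],[-0.67,-5.26,0.73],[-0.67,-5.26,0.73],[-0.67,-5.26,0.73],[-0.67,-5.26,0.73],[-0.67,-5.26,0.73],[-0.67,-5.26,0.73],[-0.67,-5.26,0.73],[-0.67,-5.26,0.73],[-0.67,-5.26,0.73],[-0.67,-5.26,0.73],[-0.67,-5.26,0.73],[-0.67,-5.26,0.73],[-0.67,-5.26,0.73],[0,0,0]]}' 1; python3 -c "
from h import *
st();im,d=snap('scene');W=cloud('scene',d);hsv=cv2.cvtColor(im,cv2.COLOR_RGB2HSV).astype(int)
M=np.zeros(d.shape,bool);M[175:235,275:310]=1
P=W[M&(hsv[...,0]>20)&(hsv[...,0]<36)&(hsv[...,1]>90)&(W[...,2]<104)&(W[...,2]>30)];q=cv2.minEnclosingCircle(P[:,:2].astype(np.float32));print(len(P),q,P.mean(0))
plan((446,4,240),down(30),2)"
```

```text
t: 21.3
ee_pos: [446.3, 6.8, 237.5]
orientation: [-3.03, -0.82, 0.01]
ft_force: [0.1, -0.2, 0.3]
width: 87.8
grasp_force: 0.0
t 21.3 p [446.3   6.8 237.5] q [-0.01  0.14  1.99  0.    1.02  1.03] x [ 0.864  0.504 -0.005] z [-0.007  0.001 -1.   ] w 87.8 gf 0.0 F [ 0.1 -0.2  0.3]
322 ((443.9842529296875, 5.198054790496826), 22.92717933654785) [436.85838268  14.64967255  68.97187883]
rows 2 d(m) [-0.0007  0.0009 -0.0012] twist [-0.14  0.05  0.18] |d| 1.6
```

```bash
python3 -m creep '{"delta_pos":[[-0.001,0.002,0.02],[0,0,0.025],[0,0,0.03],[0,0,0.03],[0,0,0.03],[0,0,0.02],[0,0,0.01],[0,0,0.003],[0,0,0]],"twist":[[-0.3,0,0],[0,0,0],[0,0,0],[0,0,0],[0,0,0],[0,0,0],[0,0,0],[0,0,0],[0,0,0]]}' 1; python3 -m creep '{"delta_pos":[[0,0,0],[0,0,0],[0,0,0],[0,0,0],[0,0,0],[0,0,0]],"twist":[[0,0,0],[0,0,0],[0,0,0],[0,0,0],[0,0,0],[0,0,0]]}' 0; python3 -c "
from h import *
st()"
```

```text
t: 22.1
ee_pos: [446.5, 1.8, 71.2]
orientation: [3.033, 0.814, 0.002]
ft_force: [-0.1, -0.4, -0.1]
width: 87.7
grasp_force: 0.0
t: 22.6
ee_pos: [447.2, 2.6, 72.0]
orientation: [3.032, 0.815, 0.005]
ft_force: [0.4, 0.2, -0.1]
width: 51.4
grasp_force: 0.0
t 22.6 p [447.2   2.6  72. ] q [-0.02  0.43  2.11 -0.    0.6   1.03] x [0.865 0.501 0.002] z [ 0.004 -0.001 -1.   ] w 51.4 gf 0.0 F [ 0.4  0.2 -0.1]
```

```bash
python3 -m creep '{"delta_pos":[[0,0,0],[0,0,0],[0,0,0],[0,0,0]],"twist":[[0,0,0],[0,0,0],[0,0,0],[0,0,0]]}' 0; python3 -m creep '{"delta_pos":[[0,0,-0.01],[0,0,-0.02],[0,0,-0.03],[0,0,-0.03],[0,0,-0.03],[0,0,-0.03],[0,0,-0.02],[0,0,-0.01],[0,0,0]],"twist":[[0,0,0],[0,0,0],[0,0,0],[0,0,0],[0,0,0],[0,0,0],[0,0,0],[0,0,0],[0,0,0]]}'; python3 -c "
from h import *
st();plan((521,-287,255),down(74.4),17)"
```

```text
t: 22.93
ee_pos: [447.1, 2.6, 71.7]
orientation: [3.032, 0.815, 0.004]
ft_force: [-0.0, -0.5, 3.4]
width: 42.0
grasp_force: 29.9
t: 23.68
ee_pos: [447.5, 2.7, 253.9]
orientation: [3.031, 0.814, 0.01]
ft_force: [0.9, 0.4, -1.9]
width: 41.7
grasp_force: 29.9
t 23.68 p [447.5   2.7 253.9] q [-0.02  0.11  1.98 -0.    1.04  1.03] x [0.865 0.501 0.005] z [ 0.007 -0.001 -1.   ] w 41.7 gf 29.9 F [ 0.9  0.4 -1.9]
rows 17 d(m) [-0.0108  0.0145 -0.0001] twist [ 0.02 -0.01 -2.61] |d| 18.0
```

```bash
python3 -m creep '{"delta_pos":[[-0.0108,0.0145,0],[-0.0108,0.0145,0],[-0.0108,0.0145,0],[-0.0108,0.0145,0],[-0.0108,0.0145,0],[-0.0108,0.0145,0],[-0.0108,0.0145,0],[-0.0108,0.0145,0],[-0.0108,0.0145,0],[-0.0108,0.0145,0],[-0.0108,0.0145,0],[-0.0108,0.0145,0],[-0.0108,0.0145,0],[-0.0108,0.0145,0],[-0.0108,0.0145,0],[-0.0108,0.0145,0],[-0.0108,0.0145,0],[0,0,0],[0,0,0]],"twist":[[0,0,-2.61],[0,0,-2.61],[0,0,-2.61],[0,0,-2.61],[0,0,-2.61],[0,0,-2.61],[0,0,-2.61],[0,0,-2.61],[0,0,-2.61],[0,0,-2.61],[0,0,-2.61],[0,0,-2.61],[0,0,-2.61],[0,0,-2.61],[0,0,-2.61],[0,0,-2.61],[0,0,-2.61],[0,0,0],[0,0,0]]}'; python3 -c "
from h import *
im,d=snap('scene');W=cloud('scene',d);hsv=cv2.cvtColor(im,cv2.COLOR_RGB2HSV).astype(int)
M=(hsv[...,0]>20)&(hsv[...,0]<36)&(hsv[...,1]>90)&(hsv[...,2]>60)
M[:,:220]=0;M[250:]=0
n,l,s,c=cv2.connectedComponentsWithStats(M.astype(np.uint8))
for i in range(1,n):
    if s[i,4]>60:
        P=W[l==i];print(s[i],np.round(np.percentile(P,[2,50,98],axis=0),0).tolist(),cv2.minEnclosingCircle(P[:,:2].astype(np.float32)))
st();plan((521,-287.4,140),down(74.4),4)"
```

```text
t: 25.27
ee_pos: [519.5, -287.5, 250.0]
orientation: [-2.503, -1.898, -0.0]
ft_force: [0.5, 0.9, -1.9]
width: 42.2
grasp_force: 29.9
[324  83  15  34 392] [[494.0, -286.0, 185.0], [509.0, -269.0, 231.0], [532.0, -262.0, 278.0]] ((515.482177734375, -280.8807678222656), 26.786401748657227)
t 25.32 p [ 519.2 -287.   250.2] q [-0.53  0.35  1.68  0.    1.12 -0.25] x [0.27  0.963 0.001] z [-0.001  0.001 -1.   ] w 41.9 gf 29.9 F [ 0.4  0.3 -1.9]
rows 4 d(m) [0.     0.0005 0.0276] twist [-0.01 -0.01 -0.01] |d| 27.6
```

```bash
python3 -m creep '{"delta_pos":[[0,0.002,0.03],[0,0,0.03],[0,0,0.03],[0,0,0.03],[0,0,0.02],[0,0,0.015],[0,0,0.01],[0,0,0.005],[0,0,0]],"twist":[[0,0,0],[0,0,0],[0,0,0],[0,0,0],[0,0,0],[0,0,0],[0,0,0],[0,0,0],[0,0,0]]}'; python3 -m creep '{"delta_pos":[[0,0,0.002],[0,0,0],[0,0,0]],"twist":[[0,0,0],[0,0,0],[0,0,0]]}'; python3 -c "
from h import *
st()"
```

```text
t: 26.07
ee_pos: [522.0, -287.7, 81.3]
orientation: [2.501, 1.9, 0.001]
ft_force: [-0.5, 0.8, -1.7]
width: 41.9
grasp_force: 29.9
t: 26.32
ee_pos: [523.3, -288.8, 81.1]
orientation: [2.498, 1.898, 0.003]
ft_force: [0.2, 0.6, -1.1]
width: 42.0
grasp_force: 29.9
t 26.32 p [ 523.3 -288.8   81.1] q [-0.52  0.57  1.78  0.    0.79 -0.25] x [ 0.268  0.963 -0.001] z [ 0.004 -0.002 -1.   ] w 42.0 gf 29.9 F [ 0.2  0.6 -1.1]
```

```bash
python3 -m creep '{"delta_pos":[[0,0,0.002],[0,0,0.002],[0,0,0],[0,0,0]],"twist":[[0,0,0],[0,0,0],[0,0,0],[0,0,0]]}'; python3 -m creep '{"delta_pos":[[0,0,0.002],[0,0,0],[0,0,0]],"twist":[[0,0,0],[0,0,0],[0,0,0]]}'
```

```text
t: 26.65
ee_pos: [522.7, -288.5, 76.2]
orientation: [2.5, 1.899, 0.002]
ft_force: [0.1, -0.2, -0.6]
width: 42.3
grasp_force: 29.9
t: 26.9
ee_pos: [523.4, -288.8, 74.6]
orientation: [2.499, 1.898, 0.003]
ft_force: [1.3, -0.1, 0.7]
width: 41.9
grasp_force: 30.0
```

```bash
python3 -m creep '{"delta_pos":[[0,0,0],[0,0,0],[0,0,0],[0,0,0],[0,0,0]],"twist":[[0,0,0],[0,0,0],[0,0,0],[0,0,0],[0,0,0]]}' 0.75; python3 -m creep '{"delta_pos":[[0,0,-0.01],[0,0,-0.02],[0,0,-0.03],[0,0,-0.03],[0,0,-0.03],[0,0,-0.03],[0,0,-0.03],[0,0,-0.02],[0,-0.03,0],[0,-0.03,0],[0,-0.03,0],[0,-0.03,0],[0,0,0],[0,0,0]],"twist":[[0,0,0],[0,0,0],[0,0,0],[0,0,0],[0,0,0],[0,0,0],[0,0,0],[0,0,0],[0,0,0],[0,0,0],[0,0,0],[0,0,0],[0,0,0],[0,0,0]]}' 0.75; python3 -c "
from h import *
st()
for n in('scene','top'):
    im,d=snap(n);W=cloud(n,d);hsv=cv2.cvtColor(im,cv2.COLOR_RGB2HSV).astype(int);z=W[...,2]
    x,y=W[...,0],W[...,1]
    for nm,c,m in(('bottle',(521,-287),(z>20)&(z<190)),('pen/cup',(562,-143),(z>95)&(z<170))):
        M=m&(np.hypot(x-c[0],y-c[1])<45)
        if nm=='bottle':M&=(hsv[...,0]>20)&(hsv[...,0]<36)&(hsv[...,1]>90)
        P=W[M]
        if len(P)>5:
            print(n,nm,len(P),np.round(np.percentile(P,[1,50,99],axis=0)).tolist())
            if nm=='bottle':
                for a,b in((50,75),(75,104)):
                    q=P[(P[:,2]>a)&(P[:,2]<b)]
                    if len(q): print('   slice',a,b,np.round(q.mean(0),1))
                q=W[(np.hypot(x-c[0],y-c[1])<45)&(z>115)&(z<170)]; print('   nozzle',len(q),np.round(q.mean(0),1) if len(q) else '', np.round(np.percentile(q[:,2],98)) if len(q) else '')
            else:
                for a,b in((95,118),(118,150)):
                    q=P[(P[:,2]>a)&(P[:,2]<b)]
                    if len(q): print('   slice',a,b,np.round(q.mean(0),1))
"
```

```text
t: 27.32
ee_pos: [522.7, -288.4, 74.0]
orientation: [2.5, 1.899, 0.002]
ft_force: [0.1, -0.3, -0.1]
width: 65.7
grasp_force: 0.0
t: 28.48
ee_pos: [405.9, -255.9, 274.8]
orientation: [2.499, 1.897, 0.003]
ft_force: [-0.2, -0.9, 0.6]
width: 66.1
grasp_force: 0.0
t 28.48 p [ 405.9 -255.9  274.8] q [-0.59  0.14  1.89  0.    1.1  -0.32] x [ 0.269  0.963 -0.001] z [ 0.004 -0.002 -1.   ] w 66.1 gf 0.0 F [-0.2 -0.9  0.6]
scene bottle 247 [[498.0, -294.0, 38.0], [511.0, -272.0, 79.0], [535.0, -263.0, 108.0]]
   slice 50 75 [ 512.  -273.4   62.5]
   slice 75 104 [ 512.9 -274.9   92.2]
   nozzle 69 [ 516.6 -283.7  125. ] 144.0
scene pen/cup 72 [[549.0, -150.0, 98.0], [554.0, -140.0, 123.0], [561.0, -133.0, 144.0]]
   slice 95 118 [ 553.7 -140.   107.2]
   slice 118 150 [ 555.6 -141.3  131.9]
top bottle 160 [[504.0, -298.0, 25.0], [517.0, -271.0, 92.0], [544.0, -263.0, 118.0]]
   slice 50 75 [ 518.1 -270.6   60.5]
   slice 75 104 [ 518.2 -275.1   94.6]
   nozzle 87 [ 524.9 -284.   126.2] 149.0
top pen/cup 44 [[534.0, -171.0, 95.0], [561.0, -141.0, 132.0], [568.0, -136.0, 148.0]]
   slice 95 118 [ 557.1 -144.7  103.5]
   slice 118 150 [ 561.3 -142.4  139. ]
```

The measurements fit: the bottle is upright in the well, with its top at about 145 mm as expected. The pen stands nearly vertical in the cup and the gripper is clear. Handing in.

```bash
python3 -c "
from h import *
print(close_job())"
```

```text
the job is handed in; nothing more can be done
None
```

The job is handed in at about 28.5 s: the knife lies flat in the bay, the marker stands in the cup and the yellow bottle stands upright in the well, in that order. I saw the first two in the camera views and confirmed the bottle from depth readings; no verdict came back.

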